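# Fasten a bottle rail and re-index its sliding stop

## Task

First fasten the bottle rail down: push its captive wing knob down, turn it a quarter turn clockwise so that it catches, and let go of it. Then give the large bottle more room: pull up the plunger on the rail's sliding stop, slide the stop one hole further away from the large bottle and lower the pin into that hole. Finish while still holding the plunger's knob and pressing the pin fully home (let go, it springs part-way up), and leave the bottles and the beaker undisturbed.

Things in the scene. Friction and masses are not known exactly. Their poses are not given: they have to be found in the camera images.
- rail: Bottle rail, fixed to the bench: a square aluminium tube, 240 long, 40 wide, its top 45 high, running along this body's y axis on a grey foot plate (60 x 260 x 8). Origin: on the bench under the middle of the tube; z up; x points across the tube, away from the fastener. In the tube's top are five rectangular holes at y = -60, -30, 0, 30, 60 (pitch 30), each 11 long in y and 16 wide. At x = -90, y = 0 a round grey boss (46 across, top 30 high) carries the captive wing knob.
- fastener_grip (a point): Middle of the upper part of the grey wing knob (captive quarter-turn screw) on the boss at rail x = -90, y = 0. The wing is an upright bar 42 long (this point's x axis), 14 thick (its y axis), from 18 below to 10 above this point; below the wing is a 26 mm disc, 6 thick, whose underside is 10 above the boss top while the knob is up. The point is 61 above the bench when the knob is up, and moves down and turns with it.
- fastener (a joint): Turn of the wing knob in rad about the vertical, growing clockwise seen from above: starts at 0 to 0.12 (wing along rail x), end stop at 1.45. It is blocked near 0.3 unless the knob is pushed down 6 mm or more. Friction 0.03 Nm. Turned past about 0.6 while down, the knob catches and stays down when released; it counts as fastened past 1.0.
- fastener_press (a joint): How far the wing knob is pushed down, m: 0 up, 0.009 fully down. The spring pushes up with 3 N at 0 and 7.5 N at 0.009. Caught and released it rests at about 0.005.
- stop (a joint): Position of the sliding stop along the rail's y axis, m; it starts in the middle hole at 0 (play 1.5 mm either way), end limits +-0.066, holes at 0, +-0.03, +-0.06. The stop is a white sleeve (44 long in y, 52 wide, top 54 above the bench) around the tube, with a blade (8 thick, top 54 high) that reaches from it to rail x = 103 between the two bottles. Sliding friction 1.5 N; it can slide only with the pin pulled clear.
- plunger_grip (a point): Centre of the round grey plunger knob on top of the stop: 26 across, 24 high (from 13 below to 11 above this point), on a vertical axis over the middle of the tube. It is 82 above the bench with the pin home, about 86 when left alone. Under the knob a steel neck 18 across, top 67 above the bench, stands on the sleeve.
- plunger (a joint): Height of the plunger, m: 0 pin fully home (12 mm deep in the hole, hard stop), 0.012 pin clear of the hole, 0.018 upper limit. The pin is 8 mm thick with a round tip. A spring (900 N/m) holds it at about 0.004 when left alone: 3.5 N press it home, 7 N pull it clear, 12.5 N at the upper limit. Over a hole it goes down, between holes it stands on the tube at 0.012.
- bottle_big_center (a point): Centre of the large amber jar with a white cap (90 across, 122 high, upright, loose, 0.5 kg), behind the rail on one side of the stop's blade, about rail x = 85, y = +125 or -125. It tells which way the stop goes: away from it along rail y.
- bottle_small_center (a point): Centre of the small amber jar with a white cap (52 across, 85 high, upright, loose), behind the rail on the other side of the blade.
- wash_bottle: White plastic wash bottle with a red cap and spout (60 across, 180 high), bystander to the left; origin at the centre of its underside.
- beaker: Glass beaker (70 across, 90 high), bystander to the right; origin at the centre of its underside.

How it is judged (in metres and radians):
On the way, in this order (a step that is already met when the one before it is completed fails the run):
1. the wing knob is pushed down, turned and caught, and let go, with the stop still in the middle hole (value of joint fastener above 1 rad and value of joint fastener_press above 0.0035 m and value of joint stop between -0.006 and 0.006 m and contact force between the fingers and fastener_press below 0.2 N), for 0.2 s.
2. the plunger is held up with the pin clear of the middle hole (value of joint fastener above 1 rad and value of joint fastener_press above 0.0035 m and value of joint stop between -0.006 and 0.006 m and value of joint plunger above 0.0115 m and contact force between the fingers and plunger above 1 N), for 0.1 s.
3. the stop is over the next hole away from the large bottle with the pin entering it (((y of bottle_big_center in the frame of rail above 0 m and value of joint stop between -0.034 and -0.026 m) or (y of bottle_big_center in the frame of rail below 0 m and value of joint stop between 0.026 and 0.034 m)) and value of joint plunger below 0.009 m), for 0.1 s.
At the end, for the whole second after the job is handed in: Wing knob turned past 1.0 rad, caught (down over 3.5 mm), untouched; stop within 4 mm of the next hole away from the large bottle; plunger within 2 mm of home, fingers on it (over 1 N); bottles and beaker upright (0.15 rad), within 20 mm of where they were (value of joint fastener above 1 rad and value of joint fastener_press above 0.0035 m and ((y of bottle_big_center in the frame of rail above 0 m and value of joint stop between -0.034 and -0.026 m) or (y of bottle_big_center in the frame of rail below 0 m and value of joint stop between 0.026 and 0.034 m)) and value of joint plunger below 0.002 m and contact force between the fingers and plunger above 1 N and contact force between the fingers and fastener_press below 0.2 N and velocity of joint stop between -0.01 and 0.01 m/s and distance of each of bottle_big_center, bottle_small_center, wash_bottle, beaker from where it was at the start of the episode below 0.02 m and angle between each of bottle_big_center, bottle_small_center, wash_bottle, beaker's own z axis and vertical below 0.15 rad); the arm keeps its last pose, push and grip.
It fails at once if a bottle or the beaker is knocked about (shifted over 20 mm or tipped over 0.3 rad) (distance of any of bottle_big_center, bottle_small_center, wash_bottle, beaker from where it was at the start of the episode above 0.02 m or angle between any of bottle_big_center, bottle_small_center, wash_bottle, beaker's own z axis and vertical above 0.3 rad).
It also fails if it takes over 45 s, if anything falls off the work surface, if the arm or the gripper's body presses on something with over 40 N, if the wrist force passes 120 N, or if a joint passes its speed limit or range.

## Robot

A 6-joint arm with a two-finger parallel gripper is mounted at the origin on the work surface. World frame = base frame: x ahead of the robot, y to its left, z up, the work surface at z = 0. Lengths are in m, angles in degrees, forces in N, time in s.
With the tool pointing down it reaches from about 0.3 to 0.825 m from the base axis. Payload 5.4 kg.
Tool frame: the origin (TCP) lies at the very end of the fingers, on their centre line; the grasp point (between the pads) lies 19 mm behind it; z points along the fingers, y is the direction in which the jaws open and shut (so a half turn about z gives the same grasp; the last joint's range is limited). The gripper opens to 92 mm and grips with 3 to 60 N. Pads are 20 mm wide; open, the fingers measure 128 mm over their backs; the gripper's body (75 mm by 189 mm) begins 69 mm behind the grasp point.
Start: joints at [-86.293, 9.076, 91.501, -0, 79.423, -12.038], TCP at [0.156, -0.553, 0.193] pointing down, gripper open.
Joint ranges: [-166.64, 166.64], [-54.1, 131.32], [10.49, 154.53], [-73.88, 253.88], [9.74, 151.15], [-171.62, 171.62]. Speed limits (degrees/s): [147.25, 147.25, 180, 180, 180, 180].

## Interface

Orientations are given as [roll, pitch, yaw] about the fixed x, y, z axes, in that order (R = Rz(yaw) Ry(pitch) Rx(roll)).
In Python, from rig import bot gives the robot as it stands. Calls block until the motion is done:
- bot.reach(position, orientation): joint-space move of the TCP to a pose.
- bot.move_straight(position, rotation=None, velocity=0.15, guard=None): straight line of the TCP; rotation=None keeps the orientation; velocity is the mean speed in m/s. With guard (N) it stops when the force on the tool has changed by that much, and returns True; else False.
- bot.move_j(angles): joint-space move.
- bot.gripper_to(opening, grasp_force=None): opening from 0.0 (shut) to 1.0 (fully open); grasp_force is the grip in N (None keeps the last); returns when the fingers have stopped.
- bot.wait(seconds).
- bot.inverse_kinematics(position, orientation): joint angles nearest the present ones, or None.
- bot.observe(): the state.
- bot.snapshot(name): name is "scene" or "side" or "wrist"; returns a dict with "img" (420x560x3 uint8, red, green, blue), "fx", "fy", "cx", "cy" (pixels), "R" (3x3) and "t" (3): a world point X has camera coordinates R X + t; the wrist camera has in their place "T_tool_cam" (4x4, takes a point from camera to tool coordinates, whose origin is the TCP and whose axes are the flange's). Camera axes: x right, y down, z forward; pixel columns grow to the right and rows downward; lengths in m; the calibration is good to about 2 mm. A picture is of the moment at which its call begins: read the wrist's pose just before it. There is no depth.
A pose or a line that the arm cannot do raises bot.Unreachable and nothing moves.
- bot.sign_off(): hands the job in, once; it reports no verdict.
The state is a dict: "time": time; "q": joint angles; "qvel": joint speeds; "joint_torque": joint torques, N m; "tool_pos": TCP position; "tool_rot": TCP orientation; "ft_force": force on the tool from outside, world axes, zero at the start; "ft_torque": the same for the moment, N m; "finger_gap": opening from 0.0 (shut) to 1.0 (fully open).
Only numpy, scipy, OpenCV 4.12 (cv2) and the standard library are available. Lean on these libraries where they do the work, as an engineer would, in place of code of your own. Each camera call takes 0.05 s, during which the arm holds its last target. There are 200 camera calls.

## Working session

There is one attempt and no reset: what is moved stays moved. The work goes in short steps, each a Python script; the robot and the scene stay as the last script left them, time stands still between calls to the robot, and variables do not carry over. Pictures are saved under pics/ and viewed, about 8 in all and at most 12, crops included, and the job is handed in when it is done.

```bash
mkdir -p pics; ls
python3 - <<'E'
from rig import bot
import cv2,pickle
o=bot.observe(); print(o)
d={}
for n in("scene","side","wrist"):
    s=bot.snapshot(n); d[n]=s; cv2.imwrite(f"pics/{n}0.png",s["img"][:,:,::-1])
d['o']=o
pickle.dump(d,open("d0.pkl","wb"))
for n in("scene","side","wrist"): print({k:v for k,v in d[n].items() if k!='img'})
E
```

```text
pics
{'time': 0.0, 'q': array([-8.62945804e+01,  9.11295802e+00,  9.15702120e+01,  3.46120401e-04,
        7.94233452e+01, -1.20384534e+01]), 'qvel': array([-0.0844706 ,  0.04314   ,  0.01096359, -0.03099018,  0.01721806,
       -0.00171588]), 'joint_torque': array([-1.05531119e-03, -3.85568440e+01, -3.22108126e+01,  7.00810784e-02,
        3.80052952e-02, -1.36720259e-04]), 'tool_pos': array([ 0.15595156, -0.55276701,  0.19193309]), 'tool_rot': array([-1.79895898e+02, -2.25482961e-02,  1.57437886e+01]), 'ft_force': array([-1.22188281,  0.1771362 , -0.25379246]), 'ft_torque': array([0.02901953, 0.01268901, 0.01890236]), 'finger_gap': 1.0004272592956294}
{'fx': 400.72243828534874, 'fy': 400.72243828534874, 'cx': 283.0579510415752, 'cy': 209.63602771072053, 'R': array([[-0.65539988,  0.75515034,  0.01410501],
       [ 0.50513573,  0.4521415 , -0.73512309],
       [-0.56150591, -0.47467464, -0.67778691]]), 't': array([ 0.3652362 , -0.2416271 ,  1.42887678])}
{'fx': 418.2151931170073, 'fy': 418.2151931170073, 'cx': 283.26137748837965, 'cy': 209.15902324817202, 'R': array([[-0.8093297 , -0.5873452 ,  0.00332472],
       [-0.34520502,  0.4710788 , -0.81173781],
       [ 0.4752041 , -0.65811123, -0.58401257]]), 't': array([0.49794376, 0.281359  , 0.96438647])}
{'fx': 314.7718062049043, 'fy': 314.7718062049043, 'cx': 272.0408889960527, 'cy': 205.4664997772334, 'T_tool_cam': array([[-1.50164801e-04, -9.68710536e-01, -2.48193221e-01,
         6.91846312e-02],
       [ 9.99999983e-01, -1.71078770e-04,  6.26971539e-05,
         1.05535639e-03],
       [-1.03195985e-04, -2.48193207e-01,  9.68710546e-01,
        -1.92396278e-01],
       [ 0.00000000e+00,  0.00000000e+00,  0.00000000e+00,
         1.00000000e+00]])}
```

View pics/scene0.png

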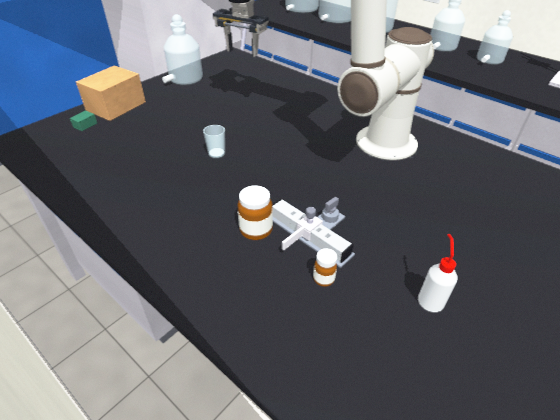

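View pics/side0.png

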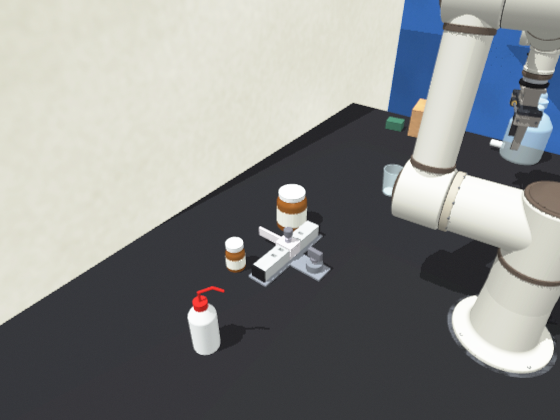

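The scene view shows the plunger knob at about (311,212), the wing at (333,206), the big jar's cap at (255,195) and the small jar at (326,258). In the side view they are at (289,232), (315,255), (292,192) and (235,243). I'll enlarge both views to get better pixels.

```bash
cat > h.py <<'E'
import numpy as np, cv2
def ray(s,u,v):
    d=np.array([(u-s['cx'])/s['fx'],(v-s['cy'])/s['fy'],1]); R=s['R']
    return -R.T@s['t'], R.T@d
def onz(s,u,v,z):
    c,d=ray(s,u,v); return c+d*(z-c[2])/d[2]
def tri(a,pa,b,pb):
    P=lambda s:np.array([[s['fx'],0,s['cx']],[0,s['fy'],s['cy']],[0,0,1]])@np.c_[s['R'],s['t']]
    X=cv2.triangulatePoints(P(a),P(b),np.float64(pa),np.float64(pb)).ravel(); return X[:3]/X[3]
def proj(s,X):
    c=s['R']@X+s['t']; return np.array([s['fx']*c[0]/c[2]+s['cx'],s['fy']*c[1]/c[2]+s['cy']])
E
python3 - <<'E'
import pickle,cv2,numpy as np
from h import *
d=pickle.load(open('d0.pkl','rb'));a,b=d['scene'],d['side']
for n,p,q in(('plunger',(311,212),(289,232)),('wing',(333,206),(315,255)),('bigcap',(255,195),(292,192)),('small',(326,257),(235,243))):
    print(n,tri(a,p,b,q),onz(a,*p,.08),onz(b,*q,.08))
A=cv2.resize(a['img'][180:280,240:365,::-1],None,fx=6,fy=6,interpolation=cv2.INTER_CUBIC)
B=cv2.resize(b['img'][210:290,230:340,::-1],None,fx=7,fy=7,interpolation=cv2.INTER_CUBIC)
cv2.imwrite('pics/a.png',A);cv2.imwrite('pics/b.png',B)
E
```

```text
plunger [0.54093771 0.07835782 0.08508741] [0.53774284 0.07722313 0.08      ] [0.54495172 0.07092812 0.08      ]
wing [0.45262799 0.08702718 0.05398255] [0.48081512 0.1061477  0.08      ] [0.43858753 0.1075335  0.08      ]
bigcap [ 0.61732532 -0.04516694  0.11905146] [ 0.58563691 -0.0772454   0.08      ] [ 0.6509939  -0.09466207  0.08      ]
small [0.63250954 0.19382868 0.07908446] [0.6347939  0.19700893 0.08      ] [0.63230477 0.19152714 0.08      ]
```

View pics/a.png

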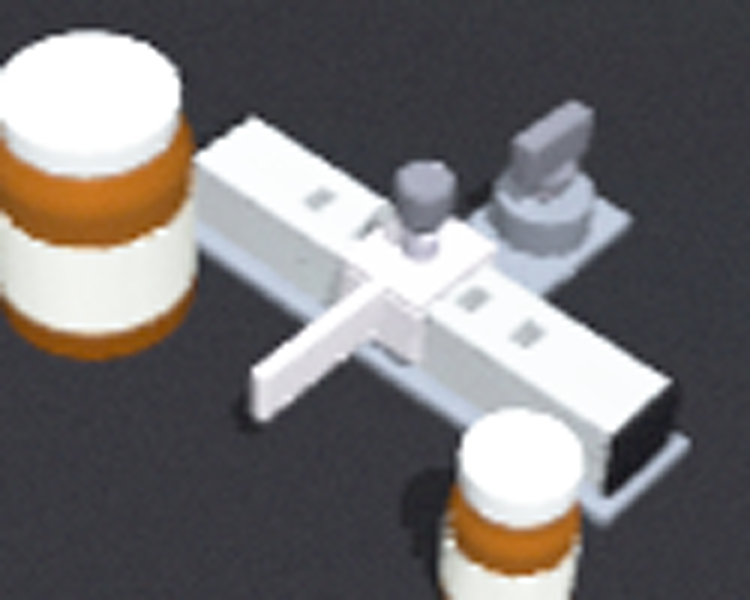

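View pics/b.png

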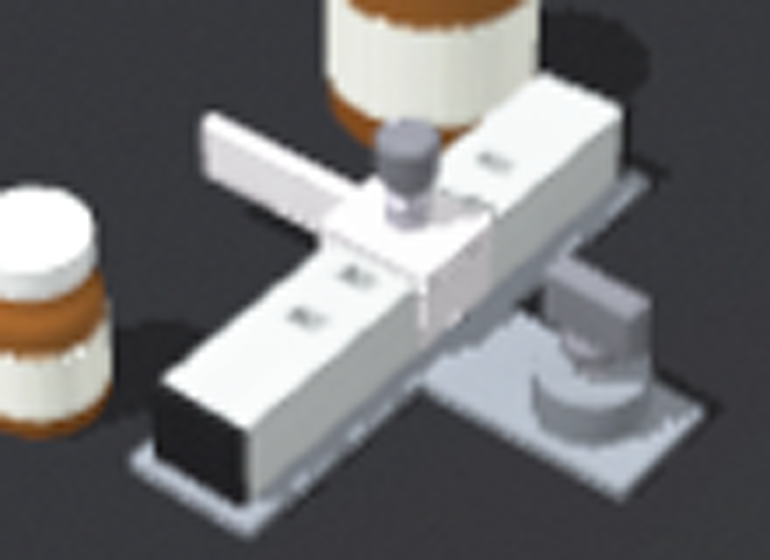

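Both crops give clear tube-top corners, the plunger knob (a: ~(426,195), b: ~(407,157)) and the wing (a: ~(553,145), b: ~(600,292)). The big jar is on rail -y, so the stop goes to +30 mm. Next I'll fit the rail pose.

Run:
```python
import pickle,numpy as np
from scipy.optimize import least_squares
from h import *
d=pickle.load(open('d0.pkl','rb'));a,b=d['scene'],d['side']
ca=lambda u,v:np.array([240+u/6-.42,180+v/6-.42]); cb=lambda u,v:np.array([230+u/7-.43,210+v/7-.43])
# rail pts: tube corners
obs=[(a,ca(670,381),(-.02,.12,.045)),(a,ca(607,432),(.02,.12,.045)),(a,ca(253,119),(-.02,-.12,.045)),(a,ca(193,160),(.02,-.12,.045)),
(b,cb(165,380),(.02,.12,.045)),(b,cb(247,428),(-.02,.12,.045)),(b,cb(545,75),(.02,-.12,.045)),(b,cb(622,112),(-.02,-.12,.045)),
(a,ca(426,195),(0,0,.086)),(b,cb(407,157),(0,0,.086)),
(a,ca(474,298),(0,.03,.045)),(a,ca(529,333),(0,.06,.045)),(a,ca(320,199),(0,-.06,.045)),(b,cb(357,277),(0,.03,.045)),(b,cb(306,318),(0,.06,.045)),(b,cb(493,160),(0,-.06,.045)),
(a,ca(543,205),(-.09,0,.030)),(b,cb(591,390),(-.09,0,.030))]
def W(p,X):
    c,s=np.cos(p[2]),np.sin(p[2]); return np.array([p[0]+c*X[0]-s*X[1],p[1]+s*X[0]+c*X[1],X[2]])
def f(p,o=obs): return np.concatenate([proj(s,W(p,X))-q for s,q,X in o])
p0=[.54,.078,-.1]
for nm,o in(('all',obs),('a',[x for x in obs if x[0] is a]),('b',[x for x in obs if x[0] is b])):
    r=least_squares(f,p0,args=(o,),loss='soft_l1'); print(nm,r.x,np.degrees(r.x[2]))
    if nm=='all': print(f(r.x).reshape(-1,2).round(1).tolist()); np.save('rail.npy',r.x); p=r.x
for n,X in(('boss',(-.09,0,.061)),('plunger',(0,0,.086)),('target',(0,.03,.082))): print(n,W(p,X))
print('wing tri',tri(a,ca(553,145),b,cb(600,292)))
```

```text
all [ 0.54397425  0.07991841 -0.04468196] -2.5600878110063436
[[-0.3, -0.2], [0.5, -0.1], [0.0, -0.6], [0.0, -0.6], [-0.7, 0.4], [-0.7, 0.4], [-0.4, 0.0], [-0.2, -0.0], [-0.1, -0.1], [-0.3, 0.1], [-0.3, -0.2], [-0.4, -0.2], [-0.2, -0.2], [-0.2, 0.3], [-0.0, 0.3], [0.3, 0.6], [0.3, -2.8], [-0.1, -3.3]]
a [ 0.54494282  0.08086794 -0.04256337] -2.438701578571891
b [ 0.54374462  0.07904202 -0.04574357] -2.620913751980335
boss [0.45406407 0.08393845 0.061     ]
plunger [0.54397425 0.07991841 0.086     ]
target [0.54531426 0.10988847 0.082     ]
wing tri [0.45500872 0.08323852 0.06231523]
```

The fit residuals are under 1 px; only my guessed boss centre is off, and the wing triangulates to within 2 mm of its predicted position. I'll check reachability, then hover over the wing and take a close look.

```bash
cat >> h.py <<'E'
from scipy.spatial.transform import Rotation as Ro
RAIL=np.load('rail.npy'); YAW=np.degrees(RAIL[2])
def W(x,y,z):
    c,s=np.cos(RAIL[2]),np.sin(RAIL[2]); return np.array([RAIL[0]+c*x-s*y,RAIL[1]+s*x+c*y,z])
def down(yaw): return [180,0,yaw]
def wcam(s,o):
    T=np.eye(4);T[:3,:3]=Ro.from_euler('xyz',o['tool_rot'],degrees=True).as_matrix();T[:3,3]=o['tool_pos']
    M=np.linalg.inv(T@s['T_tool_cam']); s=dict(s);s['R'],s['t']=M[:3,:3],M[:3,3]; return s
def st(bot,m=''):
    o=bot.observe(); print(m,'t%.2f'%o['time'],o['tool_pos'].round(4),o['tool_rot'].round(1),'F',o['ft_force'].round(1),'Tz %.2f'%o['ft_torque'][2],'gap %.3f'%o['finger_gap']); return o
E
python3 - <<'E'
from rig import bot
from h import *
for p,y in((W(-.09,0,.05),176.4+YAW),(W(-.09,0,.04),176.4+YAW-80),(W(0,0,.067),180+YAW),(W(0,.03,.06),180+YAW)):
    print(bot.inverse_kinematics(p,down(y)))
bot.reach(W(-.09,0,.16),down(176.6+YAW))
o=st(bot); s=wcam(bot.snapshot('wrist'),o)
for n,X in(('wing top',(-.09,0,.071)),('w+',(-.069,0,.071)),('w-',(-.111,0,.071)),('plunger top',(0,0,.097))): print(n,proj(s,W(*X)).round(1))
cv2.imwrite('pics/w1.png',s['img'][:,:,::-1])
import pickle; pickle.dump(s,open('w1.pkl','wb'))
E
```

```text
[ -4.5764174    1.87165957 116.64098757   0.          61.48735286
 -88.41632959]
[-4.57641740e+00  2.86244327e+00  1.16945935e+02 -2.54444375e-14
  6.01916218e+01 -8.41632959e+00]
[ -4.23806564  12.97255044 102.08541689   0.          64.94203267
 -91.67797783]
[ -1.05391671  14.41082715 101.24848415   0.          64.3406887
 -88.4938289 ]
 t2.65 [0.4543 0.0833 0.1601] [-180.    0.  174.] F [-0.2 -0.3 -0.1] Tz -0.02 gap 1.000
wing top [273.9 202.3]
w+ [275.3 224. ]
w- [272.6 179.8]
plunger top [279.9 304.8]
```

View pics/w1.png

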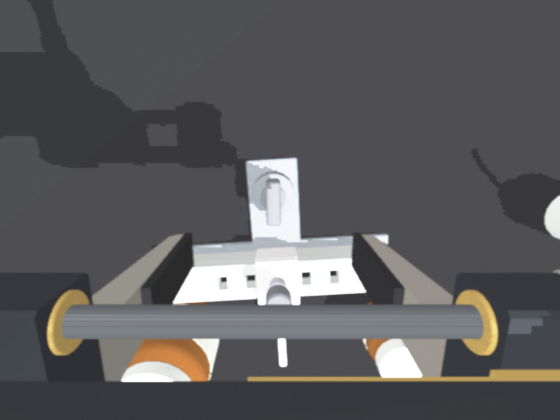

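The wing top sits at (273,203) and runs 180–224, upright in the image. That matches the prediction to within 1 px, and the tool is aligned with it. I'll go down, grip, press and turn.

Run:
```python
from rig import bot
from h import *
y0=176.6+YAW
bot.gripper_to(.45)
bot.move_straight(W(-.09,0,.050),down(y0),velocity=.1); st(bot,'down')
bot.gripper_to(0,30); st(bot,'grip')
bot.move_straight(W(-.09,0,.0395),down(y0),velocity=.03); st(bot,'pressed')
for a in(30,55,76):
    bot.move_straight(W(-.09,0,.0395),down(180+YAW-a),velocity=.05); st(bot,a)
```

```text
down t4.81 [0.4547 0.0839 0.0507] [1.80e+02 1.00e-01 1.74e+02] F [ 0.2 -0.5  0.3] Tz -0.01 gap 0.451
grip t5.53 [0.4541 0.0839 0.05  ] [180.  -0. 174.] F [ 0.6 -1.1  0.3] Tz 0.00 gap 0.005
pressed t6.03 [0.4545 0.0839 0.0405] [-180.     0.   174.1] F [-4.9 -0.1 12.7] Tz -0.00 gap 0.003
30 t6.64 [0.4551 0.0842 0.0406] [1.799e+02 1.000e-01 1.474e+02] F [-2.3  1.5 10.8] Tz -0.03 gap 0.006
55 t7.22 [0.4556 0.084  0.0406] [1.799e+02 1.000e-01 1.224e+02] F [-2.1  1.2  8. ] Tz 0.00 gap 0.007
76 t7.74 [0.4558 0.0838 0.0406] [179.8   0.  101.4] F [0.9 0.4 6.8] Tz -0.01 gap 0.009
```

The gap went to 0.005, so the jaws shut without the 14 mm wing between them. I'll look before going further.

Run:
```python
from rig import bot
from h import *
o=st(bot)
a=bot.snapshot('scene')['img'][150:270,260:400,::-1]; b=bot.snapshot('side')['img'][170:290,240:380,::-1]
cv2.imwrite('pics/c.png',cv2.resize(np.hstack([a,b]),(798,342),interpolation=cv2.INTER_CUBIC))
```

```text
t7.74 [0.4558 0.0838 0.0406] [179.8   0.  101.4] F [0.9 0.4 6.8] Tz -0.01 gap 0.009
```

View pics/c.png

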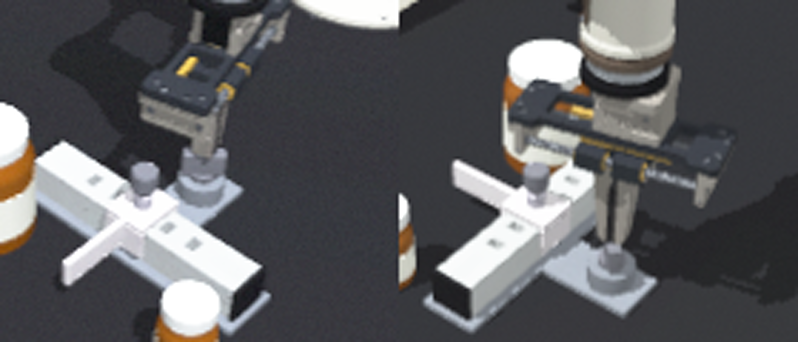

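The wing does appear turned: it runs left-right (horns at about (188,160) and (222,160) in the left crop) with a finger in front of it, so it was gripped and the gap reading is doubtful. I'll release, go up and check from above.

Run:
```python
from rig import bot
from h import *
bot.gripper_to(.4); st(bot,'open')
bot.wait(.3)
bot.move_straight(W(-.09,0,.16),velocity=.15)
o=st(bot); s=wcam(bot.snapshot('wrist'),o)
for n,X in(('wing top',(-.09,0,.066)),('w+',(-.09,.021,.066)),('w-',(-.09,-.021,.066))): print(n,proj(s,W(*X)).round(1))
x=s['img'][120:330,140:420,::-1]
cv2.imwrite('pics/w2.png',cv2.resize(x,None,fx=2.5,fy=2.5))
```

```text
open t8.53 [0.4533 0.084  0.0388] [-179.9   -0.   101.4] F [ 1.1 -0.6  1.1] Tz -0.02 gap 0.398
 t9.78 [0.4533 0.084  0.159 ] [-179.9   -0.   101.4] F [-0.6 -0.6 -0.4] Tz 0.03 gap 0.400
wing top [273.3 200.8]
w+ [278.9 179.2]
w- [267.9 221.7]
```

View pics/w2.png

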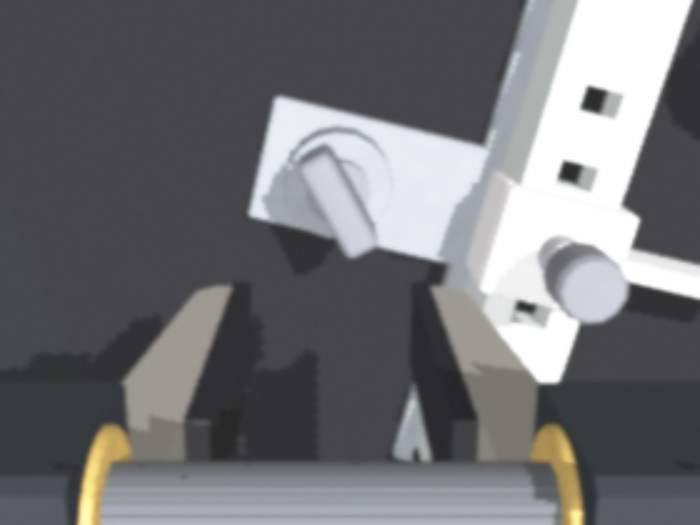

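The wing has turned only about 53° (66° minus the rail-x tilt of 13°), so the tool slipped. The shut fingers may have pressed on top of the wing, which would put the real tips higher than the TCP. I'll check the tip geometry.

Run:
```python
from rig import bot
from h import *
o=st(bot); w=wcam(bot.snapshot('wrist'),o)
T=Ro.from_euler('xyz',o['tool_rot'],degrees=True).as_matrix()
for z in(0,-.019,-.04):
  for x in(-.01,.01):
    q=[proj(w,o['tool_pos']+T@np.array([x,y,z])) for y in(-.0184,.0184)]
    print('tool z',z,'x',x,[((p-[140,120])*2.5).round(0) for p in q])
A,B=bot.snapshot('scene'),bot.snapshot('side')
pa,pb=proj(A,o['tool_pos']),proj(B,o['tool_pos']); print(pa,pb)
def crop(S,p):
    u,v=int(p[0])-35,int(p[1])-50; im=cv2.resize(S['img'][v:v+100,u:u+70,::-1],None,fx=5.6,fy=5.6,interpolation=cv2.INTER_CUBIC)
    for y in(-.0184,.0184):
      for x in(-.01,.01):
        q=(proj(S,o['tool_pos']+T@np.array([x,y,0]))-[u,v]+.5)*5.6; cv2.circle(im,tuple(int(k) for k in q),3,(0,0,255),1)
    return im
cv2.imwrite('pics/d.png',np.hstack([crop(A,pa),crop(B,pb)]))
```

```text
t9.82 [0.4531 0.084  0.1587] [-179.9   -0.   101.4] F [-0.6  1.1 -0.2] Tz 0.11 gap 0.395
tool z 0 x -0.01 [array([261., 322.]), array([402., 322.])]
tool z 0 x 0.01 [array([259., 248.]), array([403., 248.])]
tool z -0.019 x -0.01 [array([254., 352.]), array([409., 352.])]
tool z -0.019 x 0.01 [array([252., 272.]), array([411., 272.])]
tool z -0.04 x -0.01 [array([245., 393.]), array([418., 393.])]
tool z -0.04 x 0.01 [array([242., 305.]), array([421., 305.])]
[335.3190223 173.9666329] [316.66925182 223.63145918]
```

View pics/d.png

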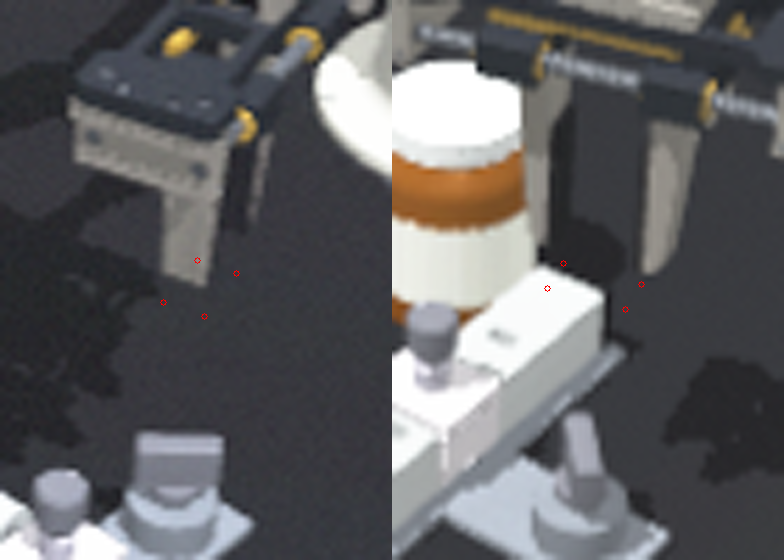

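The visible finger ends sit well above the projected TCP corners: about 5 px in the scene view, and z ≈ -20 to -28 mm in the wrist view. The force data agree: 12.7 N with the TCP at 0.0405 means the tip was on the pressed wing's top at 0.062. So the real tips are about 21.5 mm behind the stated TCP. I'll re-grip 21.5 mm lower at the wing's present angle.

```bash
echo 'TIP=.0215' >> h.py
python3 - <<'E'
from rig import bot
from h import *
a0=53
bot.move_straight(W(-.09,0,.075-TIP),down(180+YAW-a0),velocity=.15)
print(bot.move_straight(W(-.09,0,.047-TIP),velocity=.06,guard=8)); st(bot,'down')
bot.gripper_to(0,30); o=st(bot,'grip')
if o['finger_gap']>.08:
    bot.move_straight(W(-.09,0,.0435-TIP),velocity=.03); st(bot,'press')
    bot.move_straight(W(-.09,0,.0435-TIP),down(180+YAW-78),velocity=.05); st(bot,'turned')
E
```

```text
False
down t11.45 [0.4539 0.0839 0.0253] [-180.    -0.   124.4] F [ 0.2 -0.2 -0.8] Tz 0.04 gap 0.400
grip t11.93 [0.4555 0.0843 0.026 ] [1.798e+02 1.000e-01 1.244e+02] F [ 4.1  2.6 -3.2] Tz 0.03 gap 0.150
press t12.19 [0.4556 0.0843 0.023 ] [1.798e+02 1.000e-01 1.244e+02] F [1.9 3.3 5.8] Tz 0.06 gap 0.145
turned t12.78 [0.4558 0.0844 0.0232] [179.8  -0.   99.4] F [2.4 4.1 6.3] Tz 0.01 gap 0.150
```

Gap 0.150 is the 14 mm wing, now turned to about 78°. I'll release, rise, and hover over the plunger to check both.

Run:
```python
from rig import bot
from h import *
bot.gripper_to(.42); bot.wait(.35); st(bot,'open')
bot.move_straight(W(-.09,0,.09),velocity=.15)
bot.reach(W(0,0,.16),down(180+YAW))
o=st(bot); s=wcam(bot.snapshot('wrist'),o)
for n,X in(('wing',(-.09,0,.066)),('w+',(-.09,.021,.066)),('plunger top',(0,0,.097)),('hole30',(0,.03,.045)),('hole60',(0,.06,.045)),('hole-60',(0,-.06,.045))): print(n,((proj(s,W(*X))-[140,60])*2.5).round(0))
cv2.imwrite('pics/w3.png',cv2.resize(s['img'][60:300,140:420,::-1],None,fx=2.5,fy=2.5))
```

```text
open t13.67 [0.4541 0.0839 0.022 ] [180.    0.   99.4] F [ 0.4 -1.   0.2] Tz 0.02 gap 0.418
 t15.49 [0.5432 0.08   0.1589] [ 1.800e+02 -1.000e-01  1.774e+02] F [-0.5  0.1  0.4] Tz 0.05 gap 0.418
wing [333. 104.]
w+ [394. 104.]
plunger top [333. 379.]
hole30 [408. 344.]
hole60 [483. 344.]
hole-60 [183. 345.]
```

View pics/w3.png

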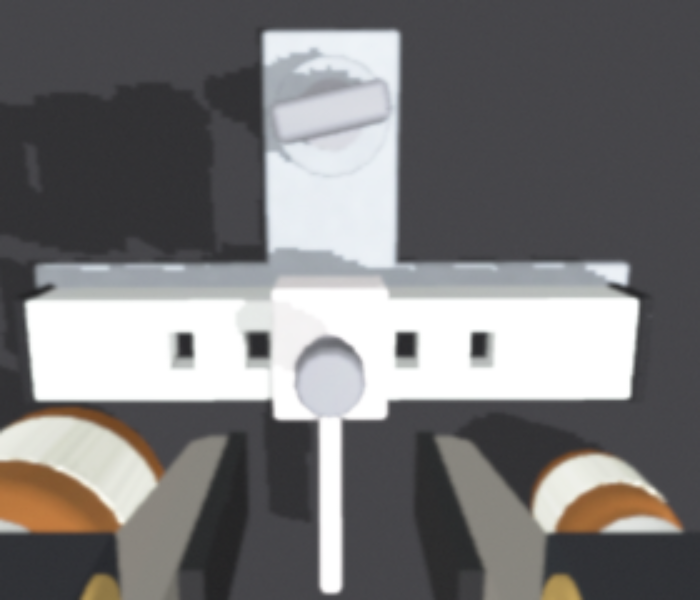

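The wing is about 76° (1.33 rad) from rail x and untouched. The plunger top is at (330,378) and the holes at (407,348) and (481,348), all within about 1 mm of prediction. Next I'll grip the plunger and pull it up.

Run:
```python
from rig import bot
from h import *
bot.move_straight(W(.001,0,.070-TIP),velocity=.1,guard=10); st(bot,'at')
bot.gripper_to(0,45); o=st(bot,'grip')
z0=o['tool_pos'][2]
if o['finger_gap']>.2:
    bot.move_straight(W(.001,0,.0705-TIP+.0125),velocity=.04); bot.wait(.25); o=st(bot,'up'); print('plunger ~',.004+o['tool_pos'][2]-z0)
```

```text
at t16.81 [0.5457 0.0798 0.0493] [-1.800e+02  1.000e-01  1.774e+02] F [-0.3 -0.8 -0.5] Tz 0.01 gap 0.417
grip t17.18 [0.5454 0.0799 0.0489] [-1.800e+02  1.000e-01  1.774e+02] F [ 1.4 -0.1  0.8] Tz -0.00 gap 0.265
up t17.90 [0.5452 0.0798 0.0608] [180.    0.  177.4] F [  7.   -0.7 -11. ] Tz 0.04 gap 0.263
plunger ~ 0.01588583671387441
```

The 11 N pull matches the spring at about 16 mm, so the pin is clear. I'll slide +30 mm and lower in steps.

Run:
```python
from rig import bot
from h import *
z=.0705-TIP+.0125
bot.move_straight(W(.001,.030,z),velocity=.05); bot.wait(.2); o=st(bot,'slid'); zs=o['tool_pos'][2]
for dz in(.004,.008,.012,.016):
    bot.move_straight(W(.001,.030,z-dz),velocity=.03); o=st(bot,'plunger~%.4f'%(.0159+o['tool_pos'][2]-zs if 0 else .0159+bot.observe()['tool_pos'][2]-zs))
    if o['ft_force'][2]>15: break
```

```text
slid t18.85 [0.5464 0.11   0.0607] [180.    0.  177.4] F [  6.4   1.6 -10.1] Tz 0.06 gap 0.266
plunger~0.0123 t19.13 [0.5465 0.11   0.0571] [180.    0.  177.4] F [ 5.8  0.  -6.6] Tz 0.03 gap 0.268
plunger~0.0087 t19.42 [0.5466 0.11   0.0535] [180.    0.  177.4] F [ 3.8  0.9 -3.8] Tz -0.01 gap 0.269
plunger~0.0050 t19.70 [0.5466 0.1099 0.0498] [180.    0.  177.4] F [ 2.9  1.5 -0.2] Tz -0.01 gap 0.266
plunger~0.0011 t19.98 [0.5466 0.1099 0.0459] [180.    0.  177.4] F [1.8 1.3 3.1] Tz 0.01 gap 0.268
```

The force follows the spring law all the way down, so the pin is entering the hole. I'll press to the hard stop and check.

Run:
```python
from rig import bot
from h import *
z=.0705-TIP+.0125
for dz in(.0175,.019,.020,.021):
    bot.move_straight(W(.001,.030,z-dz),velocity=.02); bot.wait(.2); o=st(bot,dz)
    if o['ft_force'][2]>9: break
A,B=bot.snapshot('scene'),bot.snapshot('side')
a=A['img'][170:290,235:375,::-1];b=B['img'][175:295,215:355,::-1]
cv2.imwrite('pics/e.png',cv2.resize(np.hstack([a,b]),(798,342),interpolation=cv2.INTER_CUBIC))
```

```text
0.0175 t20.43 [0.5468 0.1099 0.0452] [-180.     0.   177.4] F [-0.   0.7  8.6] Tz -0.01 gap 0.266
0.019 t20.88 [0.547  0.1099 0.0451] [-180.     0.   177.5] F [-4.7  1.1 17. ] Tz 0.01 gap 0.268
```

View pics/e.png

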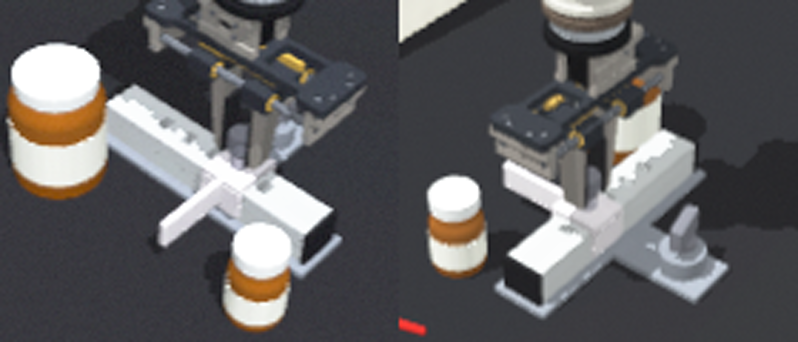

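The stop is one hole over, with a single hole left on the +y side. The wing is down and turned, and both jars are upright in place. Force rose from 8.6 to 17 N with only 0.1 mm of travel, so the pin is on its hard stop.

Run:
```python
from rig import bot
from h import *
st(bot); bot.sign_off()
```

```text
t20.98 [0.5469 0.1099 0.0451] [-180.     0.   177.5] F [-5.1  0.9 17.3] Tz 0.05 gap 0.263
the job is handed in; nothing more can be done
```

I handed the job in at 21 s, with every step done as far as my checks show; sign-off gives no verdict.

- **Wing knob:** it is pushed down, turned to about 76° (1.33 rad) by the wrist image, and released. The last pictures show it still down and untouched. I estimated the angle from the image and did not measure the press depth directly.
- **Stop:** I pulled the plunger up to about 16 mm (11 N, matching the spring) and slid the stop +30 mm along rail y, away from the large bottle. The pull eased off along the spring curve as the pin went down into the next hole.
- **Final hold:** the gripper is still on the plunger knob, pressing with about 17 N against the hard stop (0.1 mm travel between 8.6 and 17 N).
- **Bottles and beaker:** the last pictures show both jars upright and in place. They did not cover the beaker or the wash bottle, but the arm never went near either.

**What disagreed:** the first try at the wing failed. The jaws shut just above it and friction turned it only about 53°. The images and contact force showed the finger ends about 21.5 mm short of the stated TCP. I corrected for that, and the second grip read 14 mm, the wing's thickness. The gap on the plunger knob read 24 mm instead of 26.

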